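# Mint tea: the right infuser into the mug

## Task

Get a mint tea ready: pick up the tea infuser with the green lid and drop it into the orange mug, letting go just above the rim. Leave the infuser with the blue lid and the white cup where they stand, and do not push the mug along or tip it over.

Things in the scene. Friction and masses are not known exactly. Their poses are not given: they have to be found in the camera images.
- infuser_green_center (a point): Centre (half-way up, on the axis) of the tea infuser with the GREEN lid: an upright round steel can with small holes, 34 mm in diameter and 52 mm high, topped by a green lid (35 mm in diameter) with a small knob; 70 mm high in all, so the point lies 35 mm above its foot. Loose, about 70 g, stands on the worktop; z axis along its length, up. May be gripped round the can from any side; it is rigid.
- infuser_blue_center (a point): The same point of a second infuser, alike but with a BLUE lid. A bystander: it stays where it stands. It stands at least 90 mm from the green one, centre to centre.
- mug_mouth (a point): Centre of the open mouth of the orange mug, on its axis in the plane of the rim, 101 mm above the worktop on which it stands. The mug is 80 mm across outside; the free opening is 56 mm across and the inner floor lies 94 mm below the rim. Its loop handle points along this frame's -y and reaches 73 mm from the axis. z axis up. Loose, about 0.27 kg.
- cup_mouth (a point): Centre of the mouth of a white ceramic cup without a handle, 82 mm across the rim, 85 mm high (the point is 85 mm above the worktop). Loose, a bystander: it stays empty and where it stands.
Mind the look-alikes: they are no part of the job. What is shaped like the part that bears infuser_green_center but pink or yellow is not meant.

How it is judged:
At the end, for the whole second after the job is handed in: Green-lidded infuser at rest in the orange mug (centre within 30 mm of its axis, at least 30 mm below the rim); mug upright within 10 degrees and within 40 mm of its start; blue-lidded infuser and white cup within 30 mm of their starts (horizontal distance between infuser_green_center and mug_mouth below 0.03 m and z of infuser_green_center in the frame of mug_mouth between -0.1 and -0.03 m and angle between mug_mouth's own z axis and vertical below 0.17 rad and distance of mug_mouth from where it was at the start of the episode below 0.04 m and distance of each of infuser_blue_center, cup_mouth from where it was at the start of the episode below 0.03 m and linear speed of infuser_green below 0.02 m/s); the robot touches nothing.
It fails at once if the green-lidded infuser is let go from high above the mug (its centre more than 120 mm above the rim) (z of infuser_green_center in the frame of mug_mouth above 0.12 m and contact force between infuser_green and the fingers below 0.05 N).
It fails at once if the orange mug is pushed more than 60 mm or tipped more than 30 degrees (distance of mug_mouth from where it was at the start of the episode above 0.06 m or angle between mug_mouth's own z axis and vertical above 0.52 rad).
It fails at once if the blue-lidded infuser or the white cup is moved more than 60 mm (distance of any of infuser_blue_center, cup_mouth from where it was at the start of the episode above 0.06 m).
It also fails if it takes over 32 s, if anything falls off the work surface, if the arm or the gripper's body presses on something with over 40 N, if the wrist force passes 120 N, or if a joint passes its speed limit or range.

## Robot

A 7-joint arm with a two-finger parallel gripper is mounted at the origin on a cart in front of the work surface, level with it; the furniture and walls round the work are solid. World frame = base frame: x ahead of the robot, y to its left, z up, the work surface at z = 0. Lengths are in m, angles in rad, forces in N, time in s.
With the tool pointing down it reaches from about 0.35 to 0.9 m from the base axis. Payload 8.1 kg.
Tool frame: the origin (TCP) lies midway between the tips of the shut fingers; the grasp point (between the pads) lies 19 mm behind it (robot.hold_point_z is the distance from the TCP to the grasp point, in m); z points along the fingers, x is the direction in which the jaws open and shut, and the axes are right-handed (so a half turn about z gives the same grasp; the last joint's range is limited). The gripper opens to 92 mm and grips with 3 to 60 N. Pads are 19 mm wide; open, the fingers measure 130 mm over their backs; the gripper's body (75 mm by 190 mm) begins 47 mm behind the grasp point.
Start: joints at [1.232, 0.434, 0.025, 1.573, -0.012, 1.134, -0.075], TCP at [0.146, -0.608, 0.227] pointing down, gripper open.
Joint ranges: [-2.62, 2.62], [-0.44, 2.09], [-1.27, 1.32], [0.08, 2.57], [-1.32, 4.46], [0.12, 2], [-2.74, 2.74]. Speed limits (rad/s): [2.22, 2.22, 3.01, 3.01, 3.14, 3.14, 3.14].

## Interface

Orientations are given as a unit quaternion [x, y, z, w].
In Python, from station import robot gives the robot as it stands.
- The arm moves only by the tool move_arm, never from a script. Its argument "targets" is a list of rows, each a list of 7 numbers: the turn, a rotation vector about the world's x, y, z in degrees, then the shift along the world's x, y, z in cm, then the opening in per cent of the stroke, from 0 (shut) to 100 (fully open). A call has 1 to 12 rows; each row shifts and turns the commanded pose from where the row before left it; what a row does not reach is not made up. A row lasts 1/10 s, in which the tool goes at most 50 mm and 8.59 degrees, less where a joint would pass 70% of its speed; a pose out of reach is approached as far as the arm can. A call is refused whole if a number of a shift passes 5 or a number of a turn 8.59, either way. A call with a gripper value outside its range is refused whole. The fingers move at their own pace and stop on an object; "squeeze" is the grip in N (left out, the last holds). Time passes only in rows, so rows that do not move let the fingers close. It gives the time, the measured TCP pose, the force and the opening at its end, in the units of the state.
- robot.sense(): the state, without advancing time (a new reading comes with each control period).
- robot.capture(name): name is "scene" or "top" or "wrist"; returns the picture (480x640x3 uint8, blue, green, red); there is no depth.
- robot.camera_model(name): a dict with "fx", "fy", "cx", "cy" (pixels), "world_from_camera" (4x4, takes a point from camera to world coordinates); the wrist camera has in their place "hand_eye" (4x4, takes a point from camera to tool coordinates, whose origin is the TCP and whose axes are the tool frame's). Camera axes: x right, y down, z forward; pixel columns grow to the right and rows downward; lengths in m; the calibration is good to about 2 mm. A picture is of the moment at which its call begins: read the wrist's pose just before it. camera_model takes no time and is no camera call.
- robot.hand_in(): hands the job in, once; it reports no verdict.
The state is a dict: "clock": time; "joints": joint angles; "qd": joint speeds; "effort": joint torques, N m; "tool_pos": TCP position; "tcp_rot": TCP orientation; "contact_force": force on the tool from outside, world axes, zero at the start; "ft_torque": the same for the moment, N m; "grip_width": opening from 0.0 (shut) to 1.0 (fully open).
Only numpy, scipy, OpenCV 4.12 (cv2) and the standard library are available. Lean on these libraries where they do the work, as an engineer would, in place of code of your own. Each camera call takes 0.05 s, during which the arm holds its last target.

## Working session

There is one attempt and no reset: what is moved stays moved. The work goes in short steps, Python scripts to look and compute and a tool call to move; the robot and the scene stay as the last step left them, time stands still between calls to the robot, and variables do not carry over. Pictures are saved under pics/ and viewed, and the job is handed in when it is done.

Besides the shell and the picture viewer there is one more tool, called after "Request:" as name([rows], argument=value, ...), one row to a line, values as JSON. move_arm: Moves the arm, as the interface text tells. Its arguments: {"type":"object","properties":{"targets":{"type":"array","items":{"type":"array","items":{"type":"number"}}},"squeeze":{"type":"number"}},"required":["targets"]}

```bash
mkdir -p pics
python3 - <<'E'
from station import robot
import cv2, numpy as np
np.set_printoptions(precision=4,suppress=True)
for n in ("scene","top"):
    cv2.imwrite(f"pics/{n}0.png",robot.capture(n)); m=robot.camera_model(n); print(n,m)
print(robot.camera_model("wrist"))
print(robot.sense(), robot.hold_point_z)
E
```

```text
scene {'fx': 529.0786699988242, 'fy': 529.0786699988242, 'cx': 319.09336003282186, 'cy': 249.5262487442442, 'world_from_camera': array([[-0.6603, -0.3035,  0.687 , -0.2728],
       [-0.7506,  0.2971, -0.5902,  0.5392],
       [-0.025 , -0.9053, -0.424 ,  0.5265],
       [ 0.    ,  0.    ,  0.    ,  1.    ]])}
top {'fx': 479.02226599891577, 'fy': 479.02226599891577, 'cx': 318.1113988391145, 'cy': 235.67560610486393, 'world_from_camera': array([[-0.014 , -0.9944,  0.1044,  0.3324],
       [-0.9999,  0.0129, -0.0112, -0.0672],
       [ 0.0098, -0.1045, -0.9945,  1.1556],
       [ 0.    ,  0.    ,  0.    ,  1.    ]])}
{'fx': 430.9856965196743, 'fy': 430.9856965196743, 'cx': 324.09595787496664, 'cy': 242.81037066765518, 'hand_eye': array([[ 1.    , -0.0005,  0.0001, -0.0004],
       [ 0.0005,  0.9596,  0.2814, -0.0766],
       [-0.0003, -0.2814,  0.9596, -0.157 ],
       [ 0.    ,  0.    ,  0.    ,  1.    ]])}
{'clock': 0.1, 'joints': array([ 1.2324,  0.4351,  0.025 ,  1.574 , -0.0116,  1.134 , -0.0751]), 'qd': array([ 0.0005, -0.0003,  0.0021, -0.0027,  0.0001,  0.0008, -0.0009]), 'effort': array([  0.0033, -66.9117,   0.988 , -31.5143,  -0.0605,   0.0373,
         0.0001]), 'tool_pos': array([ 0.1459, -0.6073,  0.226 ]), 'tcp_rot': array([ 0.7854, -0.619 , -0.0006, -0.0004]), 'contact_force': array([-0.0539, -0.0376,  0.0554]), 'ft_torque': array([-0.0214, -0.0212, -0.0153]), 'grip_width': 0.9987353520268097} 0.0188
```

View pics/scene0.png

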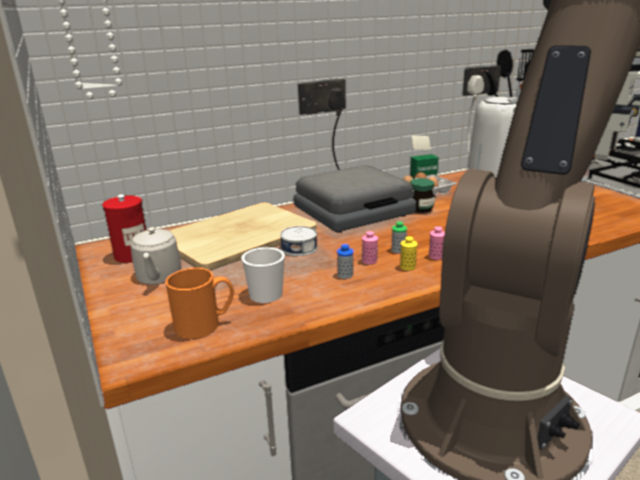

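View pics/top0.png

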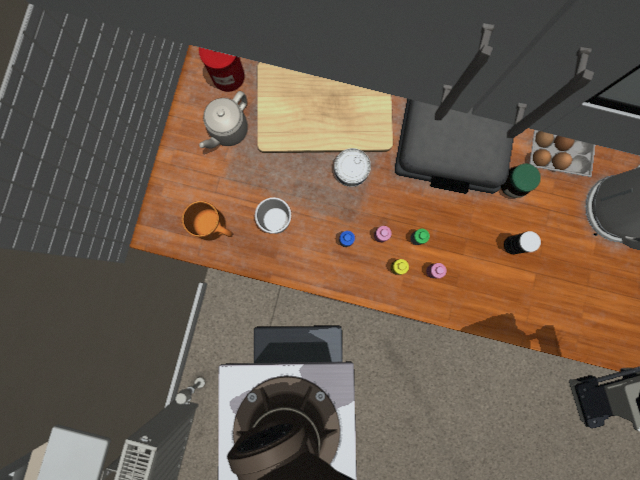

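```bash
cat > h.py <<'E'
import cv2, numpy as np
from station import robot
np.set_printoptions(precision=4,suppress=True)
def ray(n,uv):
    m=robot.camera_model(n);T=m["world_from_camera"]
    d=T[:3,:3]@np.array([(uv[0]-m["cx"])/m["fx"],(uv[1]-m["cy"])/m["fy"],1]);return T[:3,3],d
def onz(n,uv,z):
    o,d=ray(n,uv);return o+d*(z-o[2])/d[2]
def tri(uv1,uv2):
    o,d=ray("top",uv1);p,e=ray("scene",uv2)
    s=np.linalg.lstsq(np.c_[d,-e],p-o,rcond=None)[0];a=o+s[0]*d;b=p+s[1]*e;return (a+b)/2,np.linalg.norm(a-b)
def blobs(im,lo,hi,amin=20):
    h=cv2.cvtColor(im,cv2.COLOR_BGR2HSV);m=cv2.inRange(h,np.array(lo),np.array(hi))
    n,l,s,c=cv2.connectedComponentsWithStats(m);return m,[(c[i].round(1),s[i]) for i in range(1,n) if s[i,4]>amin]
E
python3 - <<'E'
from h import *
t=cv2.imread("pics/top0.png");s=cv2.imread("pics/scene0.png")
for nm,lo,hi in(("green",(40,80,40),(80,255,255)),("blue",(105,150,40),(130,255,255)),("orange",(5,215,120),(14,255,255))):
    for n,im in(("top",t),("scene",s)):
        for c,st in blobs(im,lo,hi,25)[1]:
            print(nm,n,c,st, onz("top",c,0.055) if n=="top" else "")
a=cv2.resize(s[210:290,320:460],None,fx=5,fy=5,interpolation=cv2.INTER_CUBIC)
b=cv2.resize(t[190:285,175:300],None,fx=4,fy=4,interpolation=cv2.INTER_CUBIC)
cv2.imwrite("pics/c1.png",a);cv2.imwrite("pics/c2.png",b)
E
```

```text
green top [525.5 177.1] [512 164  28  28 598] [ 0.58  -0.569  0.055]
green top [421.3 235.8] [414 229  16  15 189] [ 0.4445 -0.3185  0.055 ]
green scene [423.3 163.7] [411 154  27  23 427] 
green scene [421.9 184.4] [411 179  22  12 215] 
green scene [399.1 227.1] [392 221  15  12 122] 
blue top [346.5 238. ] [340 231  14  15 165] [ 0.4417 -0.1451  0.055 ]
blue scene [344.7 250.8] [338 245  15  11 113]
```

View pics/c1.png

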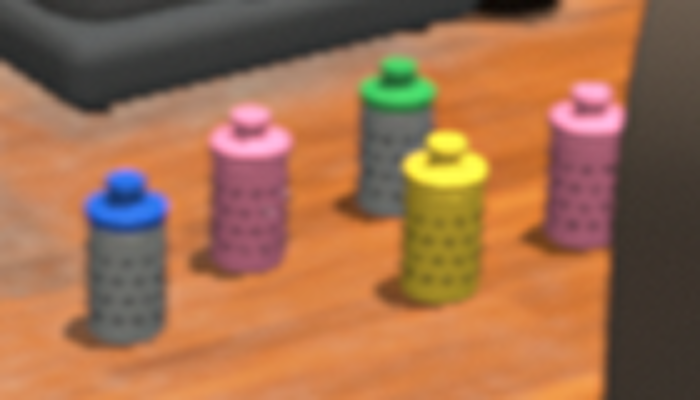

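View pics/c2.png

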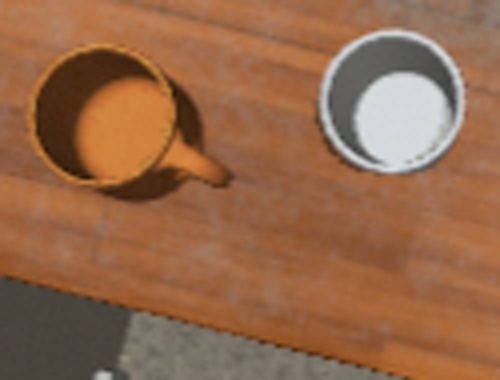

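Run:
```python
from h import *
from scipy.spatial.transform import Rotation as R
t=cv2.imread("pics/top0.png")
print("tri green",tri((421.3,235.8),(399.1,227.1)))
print("tri blue",tri((346.5,238),(344.7,250.8)))
g=onz("top",(421.3,235.8),.057)
for nm,lo,hi in(("yel",(22,120,60),(35,255,255)),("pink",(150,60,60),(179,255,255))):
    for c,st in blobs(t,lo,hi,80)[1]:
        p=onz("top",c,.055);print(nm,c,st[4],p,"rel",(p-g)[:2],np.hypot(*(p-g)[:2]),np.degrees(np.arctan2(*(p-g)[1::-1])))
for nm,lo,hi,roi in(("mug",(3,150,0),(22,255,255),0),):
    pass
# mug rim by hull extremes
for uv in((200.9,218.9),(182.4,219),(219.3,219),(201,201),(201,236.7)): print("rim",uv,onz("top",uv,.101))
print("handle tip",onz("top",(231,234),.05))
print("cup",onz("top",(273,215.3),.085), "bottle",onz("top",(529,242),.12),onz("top",(513,244),.0))
s=robot.sense();print(R.from_quat(s["tcp_rot"]).as_matrix())
```

```text
tri green (array([ 0.444 , -0.317 ,  0.0612]), np.float64(0.0004452458671443268))
tri blue (array([ 0.4415, -0.1445,  0.0598]), np.float64(0.0007898234512301682))
yel [400.2 266.4] 207 [ 0.3744 -0.2673  0.055 ] rel [-0.0699  0.0507] 0.08634192209245081 144.01150987966497
pink [215.7  59. ] 340 [0.8771 0.16   0.055 ] rel [0.4328 0.478 ] 0.6448551447822422 47.844135735847374
pink [382.8 233.3] 179 [ 0.4515 -0.2294  0.055 ] rel [0.0072 0.0886] 0.08892026454953351 85.36733288879047
pink [437.2 270.3] 181 [ 0.3643 -0.3522  0.055 ] rel [-0.08   -0.0342] 0.08696513517208328 -156.87018822762653
rim (200.9, 218.9) [0.4838 0.1802 0.101 ]
rim (182.4, 219) [0.4841 0.221  0.101 ]
rim (219.3, 219) [0.4831 0.1395 0.101 ]
rim (201, 201) [0.5241 0.1804 0.101 ]
rim (201, 236.7) [0.4442 0.1795 0.101 ]
handle tip [0.455  0.1221 0.05  ]
cup [0.4923 0.0218 0.085 ] bottle [ 0.4212 -0.5385  0.12  ] [ 0.4272 -0.5537  0.    ]
[[ 0.2336 -0.9723 -0.0004]
 [-0.9723 -0.2336  0.0013]
 [-0.0014  0.0001 -1.    ]]
```

Candidates (top/scene px): green-lid steel can (421,236)/(399,240). Others are blue lid (346,238)/(345,262), pink (383,233) and (437,270), yellow (400,266), dark-green jar (525,177). In the crop, only (399,240) has a steel body with a green lid, so I choose it. It is at about (0.444, -0.317). The mug mouth is at (0.484, 0.180), and the cup at (0.492, 0.022).

Request:
move_arm([
  [0,0,5.5,1,4,0,100],
  [0,0,5.5,1,4,0,100],
  [0,0,0,2,4,0,65],
  [0,0,0,3,4,0,65],
  [0,0,0,3,3,0,65],
  [0,0,0,4,3,0,65],
  [0,0,0,4,3,0,65],
  [0,0,0,4,2,0,65],
  [0,0,0,4,2,0,65],
  [0,0,0,2,0,0,65],
  [0,0,0,0,0,-3,65],
  [0,0,0,0,0,0,65],
], squeeze=15)

```text
clock: 1.3
tool_pos: [0.4245, -0.3162, 0.1936]
tcp_rot: [0.841, -0.54, -0.003, -0.0]
contact_force: [-1.2, -0.1, -0.2]
grip_width: 0.649
```

Run:
```python
from h import *
from scipy.spatial.transform import Rotation as R
s=robot.sense();im=robot.capture("wrist");cv2.imwrite("pics/w1.png",im)
Rm=R.from_quat(s["tcp_rot"]).as_matrix();print(s["tool_pos"],Rm,s["joints"],s["grip_width"],s["clock"])
m=robot.camera_model("wrist");H=m["hand_eye"]
for c,st in blobs(im,(40,80,40),(80,255,255),100)[1]:
    d=Rm@H[:3,:3]@np.array([(c[0]-m["cx"])/m["fx"],(c[1]-m["cy"])/m["fy"],1]);o=Rm@H[:3,3]+s["tool_pos"]
    p=o+d*(.058-o[2])/d[2];print(c,st,p,p-s["tool_pos"])
```

```text
[ 0.4245 -0.3162  0.1936] [[ 0.416  -0.9094 -0.0051]
 [-0.9094 -0.416   0.0033]
 [-0.0052  0.0033 -1.    ]] [ 0.7093  0.3298 -0.2189  1.8303  0.0833  0.9965 -0.6857] 0.6493865268054454 1.3
[341.1 204. ] [ 317  180   49   49 1911] [ 0.4457 -0.3184  0.058 ] [ 0.0212 -0.0022 -0.1356]
```

View pics/w1.png

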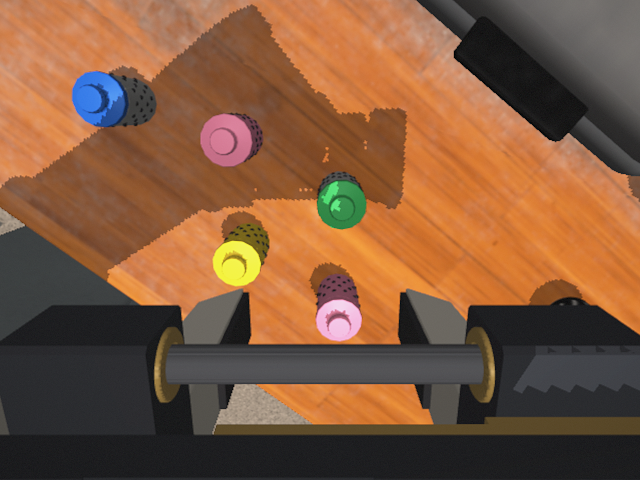

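The wrist view shows the green lid at (341,204) in the clear. Position (0.4455, -0.318) agrees with the top view. Descending with the tool centred on it.

Request:
move_arm([
  [0,0,0,2.1,-0.2,0,65],
  [0,0,0,0,0,-4,65],
  [0,0,0,0,0,-4,65],
  [0,0,0,0,0,0,65],
  [0,0,0,0,0,0,65],
])

```text
clock: 1.85
tool_pos: [0.4466, -0.3201, 0.1179]
tcp_rot: [0.841, -0.541, -0.0, 0.0]
contact_force: [0.7, 0.8, 0.3]
grip_width: 0.65
```

Run:
```python
from h import *
s=robot.sense();print(s["tool_pos"],s["contact_force"])
im=robot.capture("wrist");cv2.imwrite("pics/w2.png",im)
```

```text
[ 0.4466 -0.3201  0.1179] [0.6827 0.7885 0.2904]
```

View pics/w2.png

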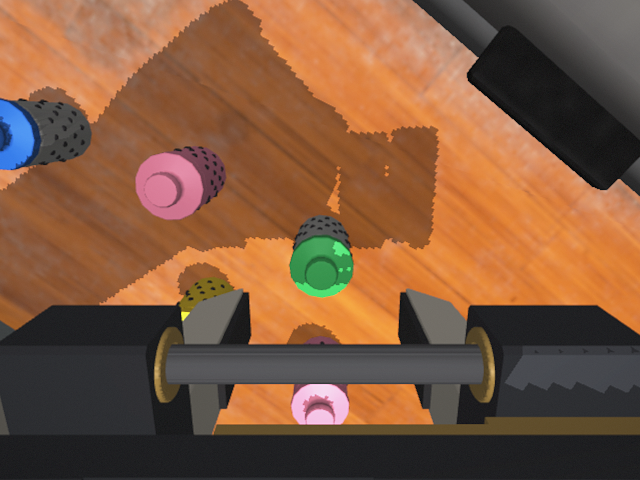

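Lid at (321,265) is centred between the jaws and clear of the neighbours. Down and grip.

Request:
move_arm([
  [0,0,0,-0.1,0.1,-4,65],
  [0,0,0,0,0,-3,65],
  [0,0,0,0,0,-2.7,65],
  [0,0,0,0,0,0,65],
  [0,0,0,0,0,0,20],
  [0,0,0,0,0,0,20],
  [0,0,0,0,0,0,20],
  [0,0,0,0,0,0,20],
  [0,0,0,0,0,0,20],
], squeeze=15)

```text
clock: 2.8
tool_pos: [0.4468, -0.3191, 0.021]
tcp_rot: [0.841, -0.541, 0.001, -0.0]
contact_force: [-0.9, 0.2, 8.5]
grip_width: 0.367
```

Request:
move_arm([
  [0,0,0,0,0,1,20],
  [0,0,0,0,0,2,20],
  [0,0,0,0,0,4,20],
  [0,0,0,0,0,4,20],
  [0,0,0,0,0,4,20],
  [0,0,0,0,0,2,20],
  [0,0,0,0,0,0,20],
  [0,0,0,0,0,0,20],
])

```text
clock: 3.6
tool_pos: [0.4457, -0.3187, 0.19]
tcp_rot: [0.841, -0.541, 0.0, 0.0]
contact_force: [-0.4, -0.0, -0.9]
grip_width: 0.367
```

Run:
```python
from h import *
s=robot.sense();print(s["tool_pos"],s["contact_force"],s["grip_width"],s["joints"])
im=robot.capture("wrist");cv2.imwrite("pics/w3.png",im)
cv2.imwrite("pics/s3.png",robot.capture("scene"))
```

```text
[ 0.4457 -0.3187  0.19  ] [-0.3967 -0.0188 -0.8915] 0.3669071530195396 [ 0.6919  0.3589 -0.2225  1.7967  0.0928  0.9956 -0.7105]
```

View pics/w3.png

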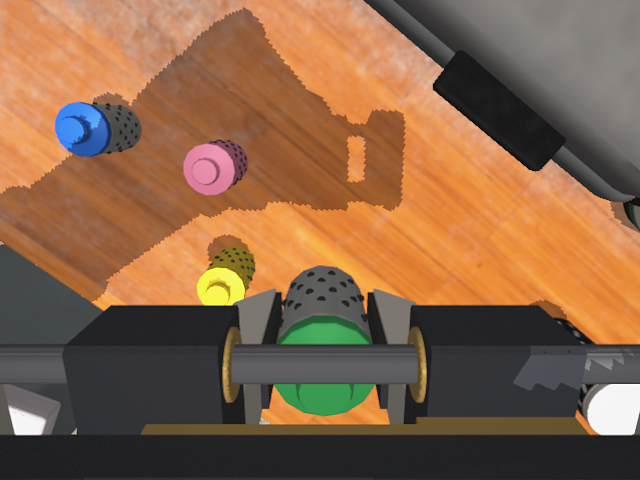

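View pics/s3.png

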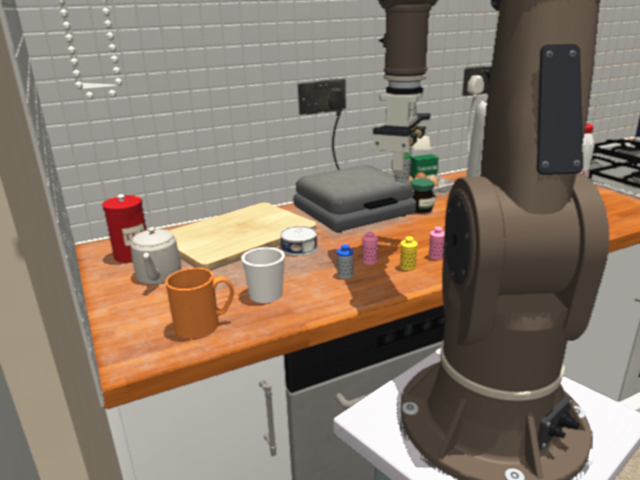

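Held straight: can between the pads at (322,340), the others undisturbed. Carrying it over to short of the mug first.

Request:
move_arm([
  [0,0,0,0,2,0,20],
  [0,0,0,0,4,0,20],
  [0,0,0,0,4,0,20],
  [0,0,0,0.5,4,0,20],
  [0,0,0,0.5,4,0,20],
  [0,0,0,0.5,4,0,20],
  [0,0,0,0.5,4,0,20],
  [0,0,0,0.5,4,0,20],
  [0,0,0,0.5,4,0,20],
  [0,0,0,0.5,4,0,20],
  [0,0,0,0.3,2,0,20],
  [0,0,0,0,0,0,20],
])

```text
clock: 4.9
tool_pos: [0.4832, 0.085, 0.1886]
tcp_rot: [0.843, -0.539, -0.001, -0.0]
contact_force: [-0.6, -0.2, -1.7]
grip_width: 0.369
```

Run:
```python
from h import *
s=robot.sense();print(s["tool_pos"],s["contact_force"],s["grip_width"],s["joints"])
im=robot.capture("wrist");cv2.imwrite("pics/w4.png",im)
cv2.imwrite("pics/s4.png",robot.capture("scene"))
```

```text
[0.4832 0.085  0.1886] [-0.6361 -0.2389 -1.6764] 0.3694839404017512 [ 0.0609  0.2948 -0.4238  1.9147  0.1434  0.9631 -1.5666]
```

View pics/w4.png

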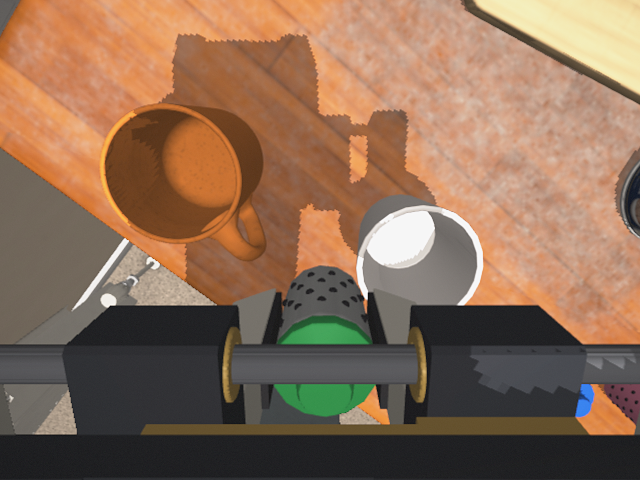

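View pics/s4.png

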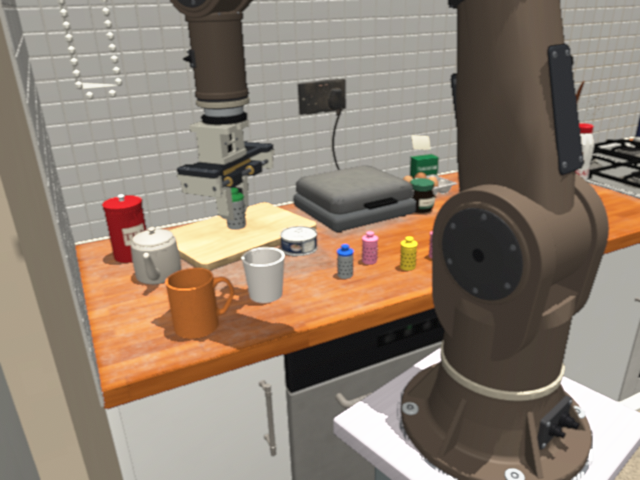

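Run:
```python
from h import *
from scipy.spatial.transform import Rotation as R
s=robot.sense();Rm=R.from_quat(s["tcp_rot"]).as_matrix()
m=robot.camera_model("wrist");H=m["hand_eye"]
def w(c,z):
    d=Rm@H[:3,:3]@np.array([(c[0]-m["cx"])/m["fx"],(c[1]-m["cy"])/m["fy"],1]);o=Rm@H[:3,3]+s["tool_pos"]
    return o+d*(z-o[2])/d[2]
for c,z in(((171,173.5),.101),((101,173),.101),((241,173),.101),((171,104),.101),((171,243),.101)):
    p=w(c,z);print(c,p,p-s["tool_pos"])
print("wall",w((5,55),0),onz("top",(135,245),0),onz("top",(165,140),0), onz("scene",(100,390),0))
```

```text
(171, 173.5) [0.4886 0.1788 0.101 ] [ 0.0054  0.0978 -0.0876]
(101, 173) [0.4725 0.2149 0.101 ] [-0.0107  0.1338 -0.0876]
(241, 173) [0.5053 0.143  0.101 ] [ 0.0221  0.0619 -0.0876]
(171, 104) [0.5242 0.1909 0.101 ] [ 0.041   0.1099 -0.0876]
(171, 243) [0.4497 0.1656 0.101 ] [-0.0335  0.0845 -0.0876]
wall [0.494 0.346 0.   ] [0.4368 0.3617 0.    ] [0.6962 0.2946 0.    ] [0.4355 0.3778 0.    ]
```

The mug rim in the wrist view is centred at (171,174), i.e. (0.487, 0.179), which agrees with the top view. The wall at y≈0.345 leaves room.

Request:
move_arm([
  [0,0,0,0,3,0,20],
  [0,0,0,0.2,4,0,20],
  [0,0,0,0,2.9,0,20],
  [0,0,0,0,0,0,20],
  [0,0,0,0,0,0,20],
  [0,0,0,0,0,0,20],
])

```text
clock: 5.6
tool_pos: [0.4861, 0.178, 0.1892]
tcp_rot: [0.84, -0.542, 0.0, 0.001]
contact_force: [-0.7, -0.1, -0.5]
grip_width: 0.37
```

Run:
```python
from h import *
s=robot.sense();print(s["tool_pos"],s["contact_force"],s["grip_width"])
im=robot.capture("wrist");cv2.imwrite("pics/w5.png",im)
cv2.imwrite("pics/s5.png",cv2.resize(robot.capture("scene")[150:370,100:320],None,fx=2.5,fy=2.5))
```

```text
[0.4861 0.178  0.1892] [-0.73   -0.0537 -0.4607] 0.3699221003727982
```

View pics/w5.png

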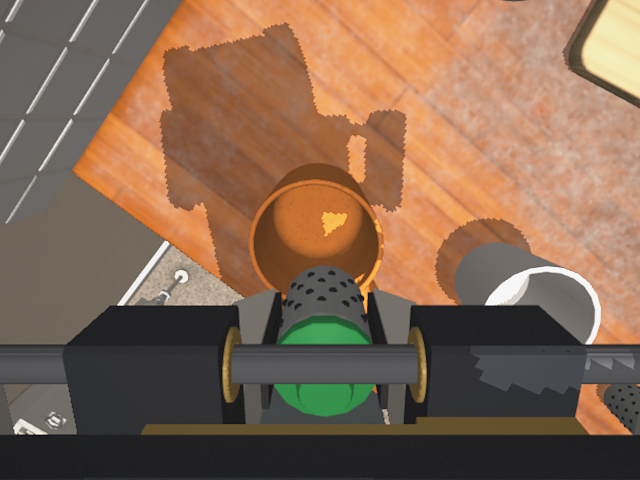

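View pics/s5.png

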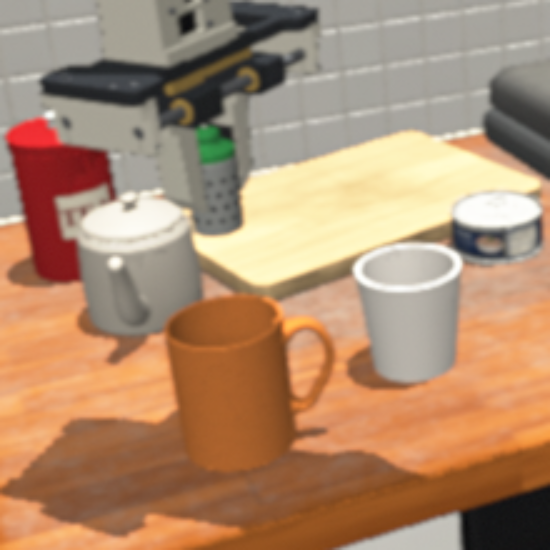

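The mug mouth spans columns 249–383, so its centre is about 4 mm to the left of the jaws. Shifting by (-0.2, +0.3) cm and going down partway.

Request:
move_arm([
  [0,0,0,-0.2,0.3,0,20],
  [0,0,0,0,0,-3,20],
  [0,0,0,0,0,-2.5,20],
  [0,0,0,0,0,0,20],
  [0,0,0,0,0,0,20],
])

```text
clock: 6.2
tool_pos: [0.4839, 0.1832, 0.1351]
tcp_rot: [0.841, -0.541, -0.0, 0.0]
contact_force: [0.6, -1.1, -0.9]
grip_width: 0.372
```

Run:
```python
from h import *
s=robot.sense();print(s["tool_pos"],s["contact_force"],s["grip_width"])
im=robot.capture("wrist");cv2.imwrite("pics/w6.png",im)
cv2.imwrite("pics/s6.png",cv2.resize(robot.capture("scene")[150:370,100:320],None,fx=2.5,fy=2.5))
```

```text
[0.4839 0.1832 0.1351] [ 0.6477 -1.1122 -0.9464] 0.37165464357648076
```

View pics/w6.png

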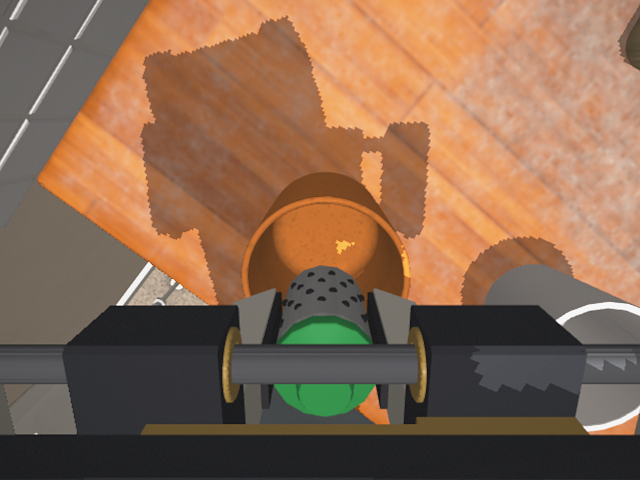

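View pics/s6.png

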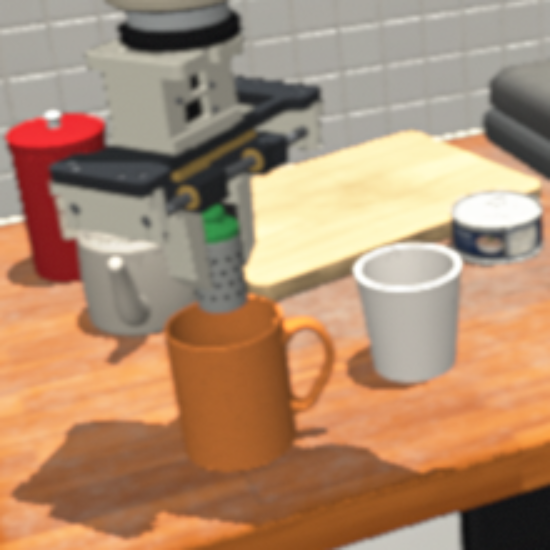

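Mouth columns 242–411 are centred on the jaws. The far rim edge at row 197 puts the axis within about 2 mm. Lowering to fingertips about 10 mm above the rim and releasing.

Request:
move_arm([
  [0,0,0,0,-0.1,-1.5,20],
  [0,0,0,0,0,-0.8,20],
  [0,0,0,0,0,0,20],
  [0,0,0,0,0,0,20],
  [0,0,0,0,0,0,70],
  [0,0,0,0,0,0,70],
  [0,0,0,0,0,0,70],
  [0,0,0,0,0,0,70],
  [0,0,0,0,0,0,70],
])

```text
clock: 7.2
tool_pos: [0.484, 0.1823, 0.1118]
tcp_rot: [0.841, -0.541, 0.0, -0.0]
contact_force: [-0.6, 0.1, 0.9]
grip_width: 0.694
```

Run:
```python
from h import *
s=robot.sense();print(s["tool_pos"],s["contact_force"],s["grip_width"])
im=robot.capture("wrist");cv2.imwrite("pics/w7.png",im)
```

```text
[0.484  0.1823 0.1118] [-0.593   0.1028  0.8889] 0.6939227489435993
```

View pics/w7.png

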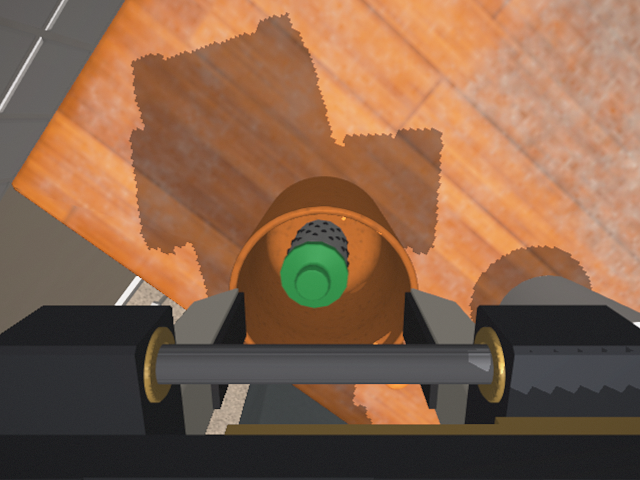

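The infuser stands inside the mug with its lid at (315,275), well below the rim. Retreating upward and checking from above.

Request:
move_arm([
  [0,0,0,0,0,2,70],
  [0,0,0,0,0,4,70],
  [0,0,0,0,0,4,70],
  [0,0,0,0,-4,2,70],
  [0,0,0,0,-4,0,70],
  [0,0,0,0,-4,0,70],
  [0,0,0,0,-4,0,70],
  [0,0,0,0,-4,0,70],
  [0,0,0,-2,-4,0,70],
  [0,0,0,-2,-2,0,70],
  [0,0,0,0,0,0,70],
  [0,0,0,0,0,0,70],
])

```text
clock: 8.45
tool_pos: [0.444, -0.0779, 0.232]
tcp_rot: [0.841, -0.541, 0.0, -0.0]
contact_force: [0.6, 0.1, -0.3]
grip_width: 0.699
```

Run:
```python
from h import *
s=robot.sense();print(s["tool_pos"],s["contact_force"],s["clock"])
t=robot.capture("top");c=robot.capture("scene")
cv2.imwrite("pics/t8.png",cv2.resize(t[170:290,160:380],None,fx=3.5,fy=3.5)[:,:])
cv2.imwrite("pics/s8.png",c)
for n in("blue","green"):
    lo,hi=((105,150,40),(130,255,255)) if n=="blue" else ((40,80,20),(85,255,255))
    for q,st in blobs(t,lo,hi,25)[1]: print(n,q,st,onz("top",q,.065))
```

```text
[ 0.444  -0.0779  0.232 ] [ 0.6175  0.1254 -0.3406] 8.45
green [524.7 177.5] [510 164  30  28 643] [ 0.5768 -0.5626  0.065 ]
green [203.4 222.3] [196 215  16  16 186] [0.4811 0.1828 0.065 ]
```

View pics/t8.png

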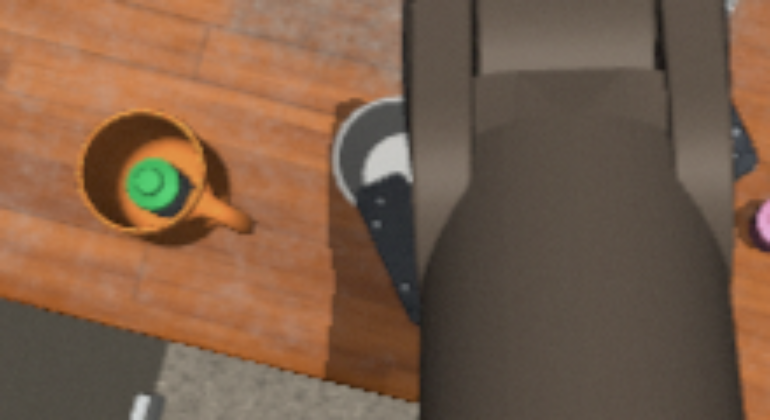

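View pics/s8.png

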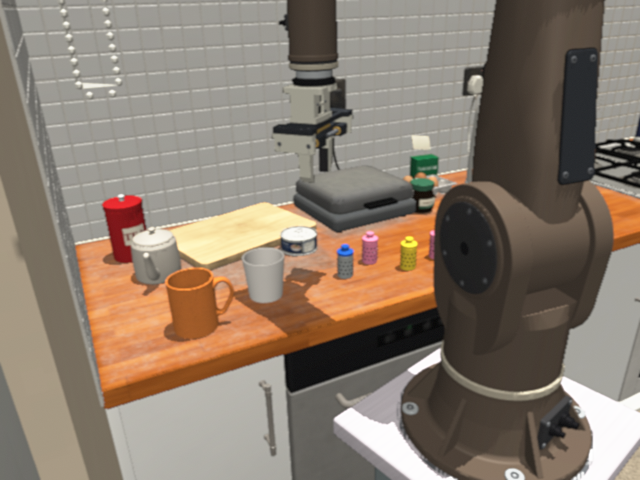

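Top crop: the green lid sits inside the mug, at original pixel (203,222), and the mug rim is unmoved. In the scene view, the blue infuser (345,262), cup (264,275) and mug (193,303) are where they started. The arm is clear, so I'm handing in.

```bash
python3 -c "
from station import robot
print(robot.hand_in())"
```

```text
the job is handed in; nothing more can be done
None
```

I picked up the green-lidded infuser round its can, carried it over the orange mug and let it go with its foot just inside the mouth. Then I drew the arm back and handed the job in at about 8.5 s of the 32 s.

- **Infuser and mug:** The last pictures show the infuser at rest inside the mug, with its lid about 3–4 mm from the mug's axis and well below the rim. The mug is upright and where it stood.
- **Bystanders:** In the last scene view the blue-lidded infuser and the white cup look unmoved. From the top camera the arm hid the blue one and part of the cup, so I compared them by eye in that single view and measured nothing.
- **Arm:** It was clear of everything at hand-in.
- **Odd reading:** The wrist force showed about 8.5 N upward while the gripper closed. I did not find the cause; it was gone after the lift.

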